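# Hardness reading on a clamped tile

### The arm

A 6-joint arm with a two-finger parallel gripper is mounted at the origin on the work surface; the furniture and walls round the work are solid. World frame = base frame: x ahead of the robot, y to its left, z up, the work surface at z = 0. Lengths are in m, angles in rad, forces in N, time in s.
With the tool pointing down it reaches from about 0.375 to 0.75 m from the base axis. Payload 9 kg.
Tool frame: the origin (TCP) lies on the centre line of the jaws, within the pads' length; the fingertips stand 22 mm ahead of it and the grasp point (between the pads) lies 3 mm ahead of it (arm.finger_overhang is the distance from the TCP to the fingertips, in m); z points along the fingers, y is the line along which they close (so a half turn about z gives the same grasp; the last joint's range is limited). The gripper opens to 85 mm and grips with 20 to 120 N. Pads are 22 mm wide; open, the fingers measure 114 mm over their backs; the gripper's body (76 mm by 85 mm) begins 54 mm behind the grasp point. The pads swing forward as they close: fully open they stand 13 mm farther back than shut.
Start: joints at [-1.324, 0.104, 0.097, 1.564, 0, 1.353], TCP at [0.269, -0.536, 0.253] pointing down, gripper open.
Joint ranges: [-2.99, 2.99], [-0.84, 1.86], [-1.1, 1.16], [-1.84, 2.11], [-1.51, 1.56], [-3.14, 3.14]. Speed limits (rad/s): [2.22, 2.22, 2.57, 3.14, 3.14, 3.14].

### API

Orientations are given as [roll, pitch, yaw] about the fixed x, y, z axes, in that order (R = Rz(yaw) Ry(pitch) Rx(roll)).
In Python, from station import arm, imaging, ticket gives the robot as it stands. The module is installed in compiled form; this text tells all that it offers.
- The arm moves only by the shell command python3 -m crank 'ROWS' [FORCE]. ROWS is JSON, a list of rows, each an object with "hand": the opening, from -1 (shut) to 1 (fully open); "translation": the shift along the world's x, y, z in cm, a list of three; "angular": the turn, a rotation vector about the world's x, y, z in degrees, a list of three. In form: [{"hand": hand, "translation": [x, y, z], "angular": [ax, ay, az]}, ...]. A call has 1 to 12 rows; each row is the pose to reach, as a shift and turn from the pose commanded when the call began; what a row does not reach only later rows make up. A row lasts 1/12 s, in which the tool goes at most 41.7 mm and 7.16 degrees, less where a joint would pass 70% of its speed; a pose out of reach is approached as far as the arm can. A call with a gripper value outside its range is refused whole. The fingers move at their own pace and stop on an object; FORCE is the grip in N (left out, the last holds). Time passes only in rows, so rows that repeat a pose let the fingers close. It gives the time, the measured TCP pose, the force, the opening and the grip force at its end, in the units of the state.
- arm.sense(): the state, without advancing time (a new reading comes with each control period).
- imaging.camera(name): name is "scene" or "side" or "wrist"; returns (picture, depth): 400x640x3 uint8, red, green, blue; 400x640 float32, m along the optical axis (not along the pixel's ray), 0 where there is no reading.
- imaging.camera_model(name): a dict with "vfov" (degrees; the focal length in pixels is half the picture's height over the tangent of half this angle, whatever the lens; pixels are square), "cx", "cy" (the principal point, pixels), "R" (3x3) and "t" (3): a world point X has camera coordinates R X + t. Camera axes: x right, y down, z forward; pixel columns grow to the right and rows downward; lengths in m; the calibration is good to about 2 mm. A picture is of the moment at which its call begins: read the wrist's pose just before it. camera_model takes no time and is no camera call; for the wrist camera it gives the pose at the moment of the call.
- ticket.hand_in(): hands the job in; it is judged then, once.
The state is a dict: "clock": time; "joint_positions": joint angles; "dq": joint speeds; "tau": joint torques, N m; "tool_pos": TCP position; "tool_rot": TCP orientation; "wrist_force": force on the tool from outside, world axes, zero at the start; "ft_torque": the same for the moment, N m; "finger_gap": finger opening in m; "gripper_force": force on a finger pad.
Only numpy, scipy, OpenCV 4.12 (cv2) and the standard library are available. Lean on these libraries where they do the work, as an engineer would, in place of code of your own. Each camera call takes 0.05 s, during which the arm holds its last target. There are 200 camera calls.

### The job

Swing the raised hold-down lever of the tile jig fully down onto the tile. Then take the hardness gauge out of its wooden holder and set its spring tip gently on the tile, inside the ring-shaped mark (not the cross or the square), gauge upright, pressing lightly (about 5 N) until the tip is about half pushed in. Finish while still gripping the gauge and holding it there like that, the lever still down; leave the tape roll and the bottle by the work alone.

Things in the scene. Friction and masses are not known exactly. Their poses are not given: they have to be found in the camera images.
- jig: Tile jig fixed to the table: plywood board 224 (x) x 262 (y) x 18 mm, thin battens, and a terracotta tile 200 x 200 x 12 mm bedded on it, immovable. Origin: on the table under the tile's centre; x and y run along the tile's edges; tile top at z = 30 mm. A small steel head with the hold-down lever stands on the board's -y side (pivot at x 60, y -125, z 58 mm).
- hold_down (a joint): Angle of the hold-down lever (rad): 0 = fully down, level, rubber foot on the tile (hard stop); grows as it rises; starts at 0.6 to 0.9. Stiff hinge (0.2 N m friction, no spring): it stays where left. Steel bar 14 mm wide, 9 mm thick, ending in a black 20 mm ball centred 110 mm from the pivot. It can be pushed down from above with shut fingers.
- lever_pivot (a point): The lever's pivot axis: the point on it at the lever's middle, 58 mm above the table. The axis is the jig's x axis; from here the lever runs to the jig's +y when down.
- lever_press (a point): Point on the lever bar's upper face, 75 mm from the pivot, 4.5 mm above the bar's centre line; it moves with the lever. When the lever is down it is 62.5 mm above the table.
- mark_ring: The target: a dark drawn ring of 24 mm diameter (line 2 mm) with a dot at its centre, flat on the tile. Origin: the ring's centre, on the tile's top (z = 30 mm above the table).
- mark_cross: A dark drawn plus-shaped cross, 26 mm, on the tile: not the target. Origin: its centre.
- mark_square: A dark drawn square outline, 23 mm wide, on the tile: not the target. Origin: its centre.
- holder: Fixed wooden block 70 x 70 x 45 mm with an upright 20 mm hole in the middle, in which the gauge stands. Origin: centre of its underside on the table. To its left a desk lamp's shade hangs over the table: its body fills about x 0.22 to 0.38, y 0.38 to 0.54, z 0.38 to 0.55 m; keep the arm and wrist clear of it.
- gauge: Loose hardness gauge, about 0.2 kg, upright in the holder. Grey case 36 (x) x 28 (y) x 85 mm, dark grip pads on its y faces, small dial on its -x face. Origin: centre of the case's underside, which rests on the holder's top; z up along the gauge. Below: steel nose, 16 mm diameter, 22 mm long, then a 6 mm spring tip standing out 10 mm more. Grip across the y faces, 50 mm above the origin.
- gauge_tip (a point): The rounded end of the gauge's spring tip, on its z axis; 32 mm below the gauge's origin when the tip is fully out.
- tip_body (a joint): How far the spring tip is pushed in (m): 0 = fully out, 0.010 = fully in (hard stop). It takes about 0.8 N to start and 0.8 N more for each mm: about 4.8 N half way.
- tape: Loose roll of masking tape, 96 mm across, 25 mm high, lying flat; a bystander. Origin: centre of its underside.
- bottle: Loose squeeze bottle with a needle cap, 49 mm across, 195 mm tall, upright; a bystander. Origin: centre of its underside.
Things that resemble listed ones, but are neither listed nor needed, are in the scene too. Of the things like the gauge, leave any that is purple; of the rest the smaller one is meant.

How it is judged:
By the outcome, as a careful person would: the job done as asked, in the order asked, and still so for the second after the job is handed in, while the arm keeps its last pose, push and grip.
It also fails if it takes over 56 s, if anything falls off the work surface, if the arm or the gripper's body presses on something with over 40 N, if the wrist force passes 120 N, or if a joint passes its speed limit or range.

## Working session

There is one attempt and no reset: what is moved stays moved. The work goes in short steps, Python scripts to look and compute and a shell command to move; the robot and the scene stay as the last step left them, time stands still between calls to the robot, and variables do not carry over. Pictures are saved under pics/ and viewed, at most 10 in all, crops included, and the job is handed in when it is done.

```bash
mkdir -p pics; cat > h.py <<'E'
import numpy as np, cv2
from station import arm, imaging, ticket
def cam(n):
    m=imaging.camera_model(n); p,d=imaging.camera(n); return p,d,m
def foc(m): return 200/np.tan(np.radians(m["vfov"])/2)
def ray(m,u,v):
    R=np.array(m["R"]);t=np.array(m["t"]);f=foc(m)
    return -R.T@t, R.T@np.array([(u-m["cx"])/f,(v-m["cy"])/f,1])
def onz(m,u,v,z):
    c,r=ray(m,u,v); return c+r*(z-c[2])/r[2]
def ond(m,d,u,v):
    c,r=ray(m,u,v); return c+r*float(d[int(v),int(u)])
def proj(m,X):
    c=np.array(m["R"])@np.array(X)+np.array(m["t"]); return foc(m)*c[:2]/c[2]+[m["cx"],m["cy"]]
def save(n,p): cv2.imwrite("pics/"+n+".png",cv2.cvtColor(p,cv2.COLOR_RGB2BGR))
E
python3 - <<'E'
from h import *
import pickle
D={}
for n in ("scene","side"):
    p,d,m=cam(n); save(n+"0",p); D[n]=(p,d,m); print(n,m["vfov"],-np.array(m["R"]).T@np.array(m["t"]),m.keys(),m["cx"],m["cy"])
pickle.dump(D,open("d0.pkl","wb")); print(arm.sense(),arm.finger_overhang)
E
```

```text
scene 52.72309543327296 [-0.33059438 -0.7704109   0.86065041] dict_keys(['vfov', 'cx', 'cy', 'R', 't']) 313.2080668851574 201.91146727353535
side 51.058422146523185 [0.39982637 0.79075012 0.86298051] dict_keys(['vfov', 'cx', 'cy', 'R', 't']) 323.8005140698835 201.32479701688112
{'clock': 0.1, 'joint_positions': array([-1.32368017e+00,  1.04627887e-01,  9.65792073e-02,  1.56389924e+00,
        1.06391247e-06,  1.35312891e+00]), 'dq': array([-6.15434294e-05,  1.41703905e-04,  1.07010328e-03,  6.91834921e-04,
        3.99375359e-04, -3.41938993e-04]), 'tau': array([ 5.61556648e-03, -5.58206534e+01,  5.04720926e+01,  1.31487788e-02,
       -3.32669606e-04,  2.65490780e-05]), 'tool_pos': array([ 0.26889877, -0.53607989,  0.25262462]), 'tool_rot': array([-3.14046847e+00, -2.49727555e-04,  4.64783431e-01]), 'wrist_force': array([-0.07448043,  0.30242514, -0.64314799]), 'ft_torque': array([-0.0388756 ,  0.00047167,  0.01004975]), 'gripper_force': 0.0, 'finger_gap': 0.08574636133995917} 0.022
```

View pics/scene0.png

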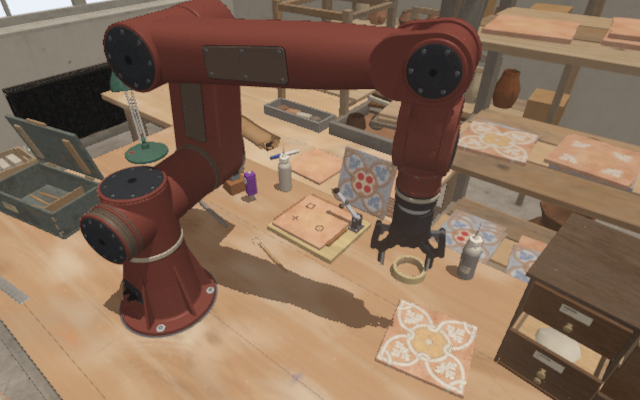

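View pics/side0.png

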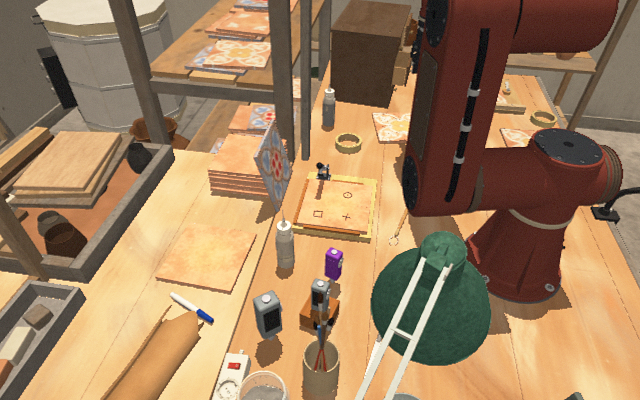

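The side view shows the jig at about (335,205), with three marks: a ring near (347,194), a square near (318,213) and a cross near (347,217). The lever head is near (322,172).

Gauge-like things are the purple one at (334,263), a large grey one at (268,315), and a smaller grey one standing in the wooden block at (320,293). Purple is excluded, and the smaller grey one in the holder fits the description. I'll confirm that in a crop.

```bash
python3 - <<'E'
from h import *
import pickle
D=pickle.load(open("d0.pkl","rb")); p,d,m=D["side"]
a=cv2.resize(p[235:345,245:375],None,fx=4,fy=4,interpolation=cv2.INTER_CUBIC)[:440]
b=cv2.resize(p[155:245,285:385],None,fx=2.8,fy=2.8,interpolation=cv2.INTER_CUBIC)
o=np.zeros((440,800,3),np.uint8); o[:440,:520]=a; o[:252,520:800]=b; save("crop1",o)
for nm,u,v in [("gauge top",320,284),("gauge big top",267,297),("purple top",334,251),("lever",322,170),("tilec",335,205),("ring",347,194),("sq",318,213),("cross",347,217),("bottle",285,226),("tape",348,137)]:
    print(nm,ond(m,d,u,v).round(3), onz(m,u,v,.03).round(3))
E
```

```text
gauge top [0.475 0.25  0.131] [0.485 0.175 0.03 ]
gauge big top [0.571 0.319 0.159] [0.603 0.234 0.03 ]
purple top [0.459 0.143 0.12 ] [0.466 0.065 0.03 ]
lever [ 0.54  -0.195  0.09 ] [ 0.551 -0.271  0.03 ]
tilec [ 0.487 -0.111  0.031] [ 0.487 -0.113  0.03 ]
ring [ 0.458 -0.169  0.029] [ 0.458 -0.168  0.03 ]
sq [ 0.53  -0.068  0.033] [ 0.531 -0.07   0.03 ]
cross [ 0.446 -0.069  0.03 ] [ 0.446 -0.069  0.03 ]
bottle [0.584 0.102 0.14 ] [ 0.612 -0.003  0.03 ]
tape [ 0.491 -0.508  0.01 ] [ 0.489 -0.478  0.03 ]
```

View pics/crop1.png

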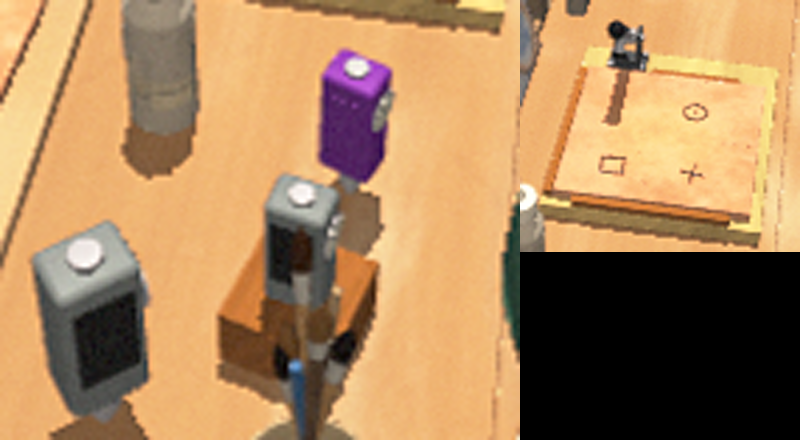

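The crop confirms it: the smaller grey gauge stands upright in the wooden block at side (320,293), with its dial to the robot's side. The ring is at side (347,195). Next I measure these accurately.

```bash
cat >> h.py <<'E'
def cloud(d,m):
    v,u=np.mgrid[0:400,0:640]; f=foc(m); R=np.array(m["R"]);t=np.array(m["t"])
    C=np.stack([(u-m["cx"])/f*d,(v-m["cy"])/f*d,d],-1)-t
    P=C@R; P[d<=0]=np.nan; return P
E
python3 - <<'E'
from h import *
import pickle
D=pickle.load(open("d0.pkl","rb"))
for n in ("side","scene"):
    p,d,m=D[n]; P=cloud(d,m); x,y,z=P[...,0],P[...,1],P[...,2]
    def sel(x0,x1,y0,y1,z0,z1): return (x>x0)&(x<x1)&(y>y0)&(y<y1)&(z>z0)&(z<z1)
    def rect(M):
        q=P[M][:,:2].astype(np.float32); r=cv2.minAreaRect(q*1000); return M.sum(),np.round(r[0],1),np.round(r[1],1),round(r[2],1),np.median(P[M],0).round(4)
    print(n,"gauge top",rect(sel(.44,.52,.21,.30,.122,.135)))
    print("holder top",rect(sel(.42,.54,.18,.32,.040,.050)))
    print("board",rect(sel(.33,.66,-.30,.06,.012,.04)))
    M=sel(.33,.66,-.30,.06,.024,.036); print("tile",rect(M))
    M=sel(.48,.62,-.32,-.05,.045,.2); q=P[M]; print("lever pts",M.sum()); 
    hi=sel(.3,.75,-.4,.42,.14,.6); 
    if n=="side":
        print(np.round(q[np.argsort(q[:,1])][::8],3).tolist())
        H,xe,ye=np.histogram2d(x[hi],y[hi],bins=[np.arange(.3,.76,.05),np.arange(-.4,.43,.05)])
        print(H.astype(int)); 
    # dark marks on tile
    g=cv2.cvtColor(p,cv2.COLOR_RGB2HSV)[...,2]
    Mt=sel(.36,.62,-.24,.02,.022,.038)
    bh=cv2.morphologyEx(g,cv2.MORPH_BLACKHAT,np.ones((15,15)))
    k=((bh>25)&Mt).astype(np.uint8); k=cv2.dilate(k,np.ones((2,2)))
    nn,l,s,c=cv2.connectedComponentsWithStats(k)
    for i in range(1,nn):
        if s[i,4]>15: print("blob",s[i],c[i].round(1),onz(m,s[i,0]+(s[i,2]-1)/2,s[i,1]+(s[i,3]-1)/2,.03).round(4))
E
```

```text
side gauge top (np.int64(197), array([475.5, 249.5]), array([29. , 35.4]), 79.0, array([0.4749, 0.2531, 0.1289]))
holder top (np.int64(369), array([475.6, 249.6]), array([72.3, 70.2]), 74.9, array([0.4881, 0.2573, 0.0442]))
board (np.int64(4594), array([ 517.3, -145.6]), array([274.5, 288. ]), 89.3, array([ 0.4861, -0.1154,  0.028 ]))
tile (np.int64(3571), array([ 523.3, -146.5]), array([272.8, 275.9]), 89.3, array([ 0.4906, -0.1117,  0.0287]))
lever pts 112
[[0.533, -0.258, 0.067], [0.528, -0.248, 0.059], [0.531, -0.242, 0.067], [0.54, -0.24, 0.059], [0.533, -0.237, 0.059], [0.538, -0.222, 0.081], [0.543, -0.196, 0.088], [0.542, -0.19, 0.089], [0.544, -0.186, 0.085], [0.549, -0.18, 0.081], [0.536, -0.166, 0.131], [0.538, -0.162, 0.134], [0.55, -0.16, 0.126], [0.549, -0.157, 0.125]]
[[   0    0    0    0    0    0    0  109 1056 1737  815    0    0    0
     0    1]
 [   0    0    0    0    0    0    0    0    0    0    0    0    0    0
     0    0]
 [   0    0    0    0    0    0    0    0    0    0    0    0    0    0
     0   86]
 [   0    0    0    0    0    0    0    0    0    0
[... 1214 characters left out ...]
(3852), array([ 517.1, -146.4]), array([270.8, 293.8]), 88.2, array([ 0.4705, -0.1587,  0.0305]))
tile (np.int64(2713), array([ 519.1, -144.9]), array([269.3, 285. ]), 89.3, array([ 0.4811, -0.1341,  0.0315]))
lever pts 274
blob [312 194  21  11  58] [322.1 198.9] [ 0.5911 -0.0739  0.03  ]
blob [306 203  11   7  53] [310.7 206.2] [ 0.535  -0.0691  0.03  ]
blob [338 205   7   5  18] [340.6 207.6] [ 0.5939 -0.1538  0.03  ]
blob [274 209  15  12  39] [280.8 214.5] [ 0.436  -0.0196  0.03  ]
blob [272 210  82  41 503] [325.4 230.7] [ 0.4381 -0.1528  0.03  ]
blob [292 216   8   5  33] [295.2 217.9] [ 0.4515 -0.0702  0.03  ]
blob [315 225  10   7  54] [319.4 228. ] [ 0.4597 -0.1643  0.03  ]
  return _methods._mean(a, axis=axis, dtype=dtype,
  ret = um.true_divide(
```

```bash
python3 -m crank '[{"hand":-1,"translation":[2,3,4],"angular":[0,0,7]},{"hand":-1,"translation":[4,6,8],"angular":[0,0,14]},{"hand":-1,"translation":[6,9,8],"angular":[0,0,21]},{"hand":-1,"translation":[8,12,8],"angular":[0,0,28]},{"hand":-1,"translation":[10,15,8],"angular":[0,0,35]},{"hand":-1,"translation":[12,18,8],"angular":[0,0,42]},{"hand":-1,"translation":[14,21,8],"angular":[0,0,49]},{"hand":-1,"translation":[16,24,8],"angular":[0,0,56]},{"hand":-1,"translation":[18,26,8],"angular":[0,0,63]},{"hand":-1,"translation":[20,28,8],"angular":[0,0,70]},{"hand":-1,"translation":[22,30,8],"angular":[0,0,77]},{"hand":-1,"translation":[22,30,8],"angular":[0,0,84]}]'
python3 -m crank '[{"hand":-1,"translation":[0,0,0],"angular":[0,0,7]},{"hand":-1,"translation":[0,0,0],"angular":[0,0,14]},{"hand":-1,"translation":[0,0,0],"angular":[0,0,21]},{"hand":-1,"translation":[0,0,0],"angular":[0,0,28]},{"hand":-1,"translation":[0,0,0],"angular":[0,0,35]},{"hand":-1,"translation":[0,0,0],"angular":[0,0,42]},{"hand":-1,"translation":[0,0,0],"angular":[0,0,49]},{"hand":-1,"translation":[0,0,0],"angular":[0,0,57.4]},{"hand":-1,"translation":[0,0,0],"angular":[0,0,57.4]},{"hand":-1,"translation":[0,0,0],"angular":[0,0,57.4]}]'
python3 - <<'E'
from h import *
import pickle
p,d,m=cam("wrist"); pickle.dump((p,d,m),open("w1.pkl","wb")); save("w1",p)
s=arm.sense(); print(s["clock"],s["tool_pos"],s["tool_rot"],s["joint_positions"],s["finger_gap"],s["wrist_force"])
print(-np.array(m["R"]).T@np.array(m["t"]))
E
```

```text
clock: 1.1
tool_pos: [0.4912, -0.233, 0.3329]
tool_rot: [3.141, -0.001, 1.941]
wrist_force: [-0.9, 0.4, 0.6]
finger_gap: -0.0001
gripper_force: 0.0
clock: 1.93
tool_pos: [0.4889, -0.2363, 0.333]
tool_rot: [3.141, -0.0, 2.931]
wrist_force: [-0.3, -0.1, -0.1]
finger_gap: -0.0001
gripper_force: 0.0
1.9833 [ 0.4888973  -0.23630925  0.33312583] [ 3.14129965e+00 -3.39929187e-04  2.92903175e+00] [-6.91290036e-01 -3.47688552e-02  1.01623018e-01  1.70762489e+00
  1.03475158e-04 -4.78729104e-01] 0.00022678442062626876 [-0.65308099 -0.25178739 -0.16552239]
[ 0.4048518  -0.21686319  0.45445099]
```

View pics/w1.png

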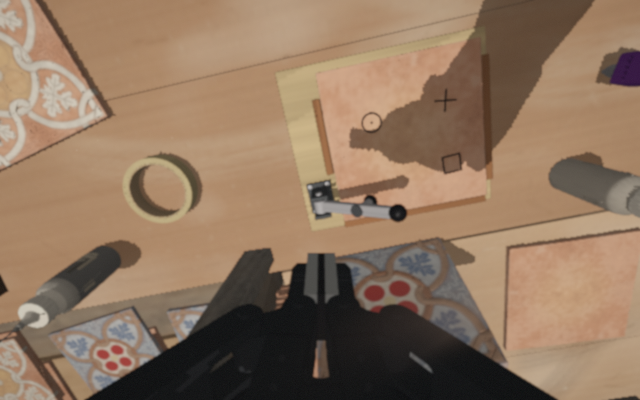

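The wrist view shows the ring at (372,122), the cross at (446,100), the square at (452,162), the lever pivot near (322,207) and the ball at (398,213).

```bash
python3 - <<'E'
from h import *
import pickle
p,d,m=pickle.load(open("w1.pkl","rb"))
for nm,u,v,z in [("boardTL",277,75,.018),("boardBL",311,230,.018),("boardTR",484,30,.018),("tileTL",318,72,.03),("tileTR",478,40,.03),("cross",446,100,.03),("square",452,162,.03)]:
    print(nm,onz(m,u,v,z).round(4), ond(m,d,u,v).round(4))
g=cv2.cvtColor(p,cv2.COLOR_RGB2GRAY)
w=g[105:140,355:390]; bh=cv2.morphologyEx(g,cv2.MORPH_BLACKHAT,np.ones((9,9)))[105:140,355:390]
k=(bh>35).astype(np.uint8); c,_=cv2.findContours(k,cv2.RETR_EXTERNAL,cv2.CHAIN_APPROX_NONE); c=max(c,key=cv2.contourArea)
e=cv2.fitEllipse(c); u,v=e[0][0]+355,e[0][1]+105; print("ring",u,v,e[1],onz(m,u,v,.03).round(4),ond(m,d,u,v-5))
P=cloud(d,m)
# ball (dark blob) and lever pts
mk=(g[195:230,380:412]<50).astype(np.uint8); nn,l,s,cc=cv2.connectedComponentsWithStats(mk); i=1+np.argmax(s[1:,4]); print("ball",s[i],cc[i]+[380,195])
u,v=cc[i]+[380,195]; print(ond(m,d,u,v), [onz(m,u,v,z).round(4).tolist() for z in (.12,.13)])
for u,v in [(322,207),(335,208),(350,209),(365,210),(380,211)]: print(u,v,ond(m,d,u,v).round(4))
E
```

```text
boardTL [ 0.3752 -0.2665  0.018 ] [ 0.3752 -0.2664  0.0189]
boardBL [ 0.592  -0.2714  0.018 ] [ 0.5915 -0.2713  0.0191]
boardTR [ 0.3787 -0.0089  0.018 ] [ 0.3787 -0.0091  0.0184]
tileTL [ 0.3832 -0.2153  0.03  ] [ 0.3826 -0.2152  0.0179]
tileTR [ 0.3886 -0.0221  0.03  ] [ 0.3886 -0.0221  0.0301]
cross [ 0.4488 -0.0651  0.03  ] [ 0.4487 -0.0655  0.0313]
square [ 0.5298 -0.064   0.03  ] [ 0.5296 -0.0644  0.0309]
ring 371.1078510284424 122.17483711242676 (18.905542373657227, 19.911460876464844) [ 0.4559 -0.1614  0.03  ] [ 0.44968566 -0.16044392  0.03052971]
ball [ 10  10  16  16 189] [397.51851852 212.48677249]
[ 0.53985674 -0.16326242  0.138535  ] [[0.5478, -0.1601, 0.12], [0.5435, -0.1618, 0.13]]
322 207 [ 0.5423 -0.2444  0.0681]
335 208 [ 0.543  -0.2282  0.0791]
350 209 [ 0.5408 -0.2106  0.0987]
365 210 [ 0.5415 -0.1942  0.1093]
380 211 [ 0.5417 -0.1789  0.1205]
```

```bash
python3 -m crank '[{"hand":-1,"translation":[2.7,2,-3],"angular":[0,0,0]},{"hand":-1,"translation":[5.3,4.1,-5],"angular":[0,0,0]},{"hand":-1,"translation":[5.3,4.1,-8],"angular":[0,0,0]},{"hand":-1,"translation":[5.3,4.1,-11],"angular":[0,0,0]},{"hand":-1,"translation":[5.3,4.1,-14],"angular":[0,0,0]},{"hand":-1,"translation":[5.3,4.1,-16],"angular":[0,0,0]},{"hand":-1,"translation":[5.3,4.1,-16.5],"angular":[0,0,0]},{"hand":-1,"translation":[5.3,4.1,-16.5],"angular":[0,0,0]}]'
python3 -m crank '[{"hand":-1,"translation":[0,0,-0.7],"angular":[0,0,0]},{"hand":-1,"translation":[0,0.2,-1.5],"angular":[0,0,0]},{"hand":-1,"translation":[0,0.5,-2.3],"angular":[0,0,0]},{"hand":-1,"translation":[0,0.8,-3.1],"angular":[0,0,0]},{"hand":-1,"translation":[0,1.1,-3.9],"angular":[0,0,0]},{"hand":-1,"translation":[0,1.4,-4.7],"angular":[0,0,0]},{"hand":-1,"translation":[0,1.7,-5.4],"angular":[0,0,0]},{"hand":-1,"translation":[0,2,-6.1],"angular":[0,0,0]},{"hand":-1,"translation":[0,2.2,-6.7],"angular":[0,0,0]},{"hand":-1,"translation":[0,2.4,-7.2],"angular":[0,0,0]},{"hand":-1,"translation":[0,2.4,-7.5],"angular":[0,0,0]},{"hand":-1,"translation":[0,2.4,-7.5],"angular":[0,0,0]}]'
```

```text
clock: 2.65
tool_pos: [0.5411, -0.1948, 0.1668]
tool_rot: [3.14, -0.003, 2.93]
wrist_force: [-0.6, 0.5, 0.4]
finger_gap: 0.0
gripper_force: 0.0
clock: 3.65
tool_pos: [0.5416, -0.171, 0.0925]
tool_rot: [3.141, -0.001, 2.933]
wrist_force: [-0.4, 0.2, 1.0]
finger_gap: -0.0
gripper_force: 0.0
```

```bash
python3 -m crank '[{"hand":-1,"translation":[0,0,-0.2],"angular":[0,0,0]},{"hand":-1,"translation":[0,0,-0.4],"angular":[0,0,0]},{"hand":-1,"translation":[0,0,-0.5],"angular":[0,0,0]},{"hand":-1,"translation":[0,0,-0.6],"angular":[0,0,0]},{"hand":-1,"translation":[0,0,-0.7],"angular":[0,0,0]},{"hand":-1,"translation":[0,0,-0.75],"angular":[0,0,0]},{"hand":-1,"translation":[0,0,-0.8],"angular":[0,0,0]},{"hand":-1,"translation":[0,0,-0.8],"angular":[0,0,0]}]'
python3 - <<'E'
from h import *
s=arm.sense(); print(s["wrist_force"])
p,d,m=cam("wrist")
p2,d2,m2=cam("side")
o=np.zeros((600,640,3),np.uint8); o[:400]=p; c=cv2.resize(p2[150:230,285:385],None,fx=2.5,fy=2.5,interpolation=cv2.INTER_CUBIC); o[400:600,:250]=c; save("w2",o)
E
```

```text
clock: 4.32
tool_pos: [0.542, -0.1714, 0.0853]
tool_rot: [3.141, 0.0, 2.933]
wrist_force: [0.2, 0.1, 0.5]
finger_gap: 0.0002
gripper_force: 0.4
[0.16298696 0.0556751  0.49881493]
```

View pics/w2.png

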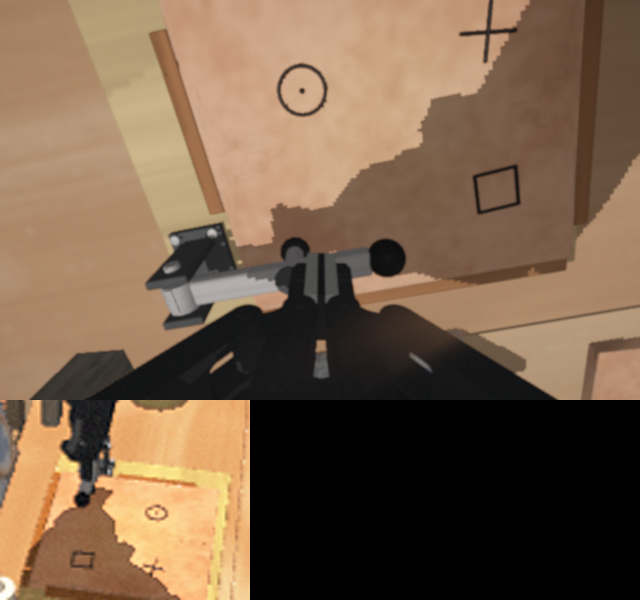

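The lever is nearly level under the fingers and the ring is at (302,90) in this view. The force shows no hard stop yet, so I press on gently.

```bash
python3 -m crank '[{"hand":-1,"translation":[0,0,-0.1],"angular":[0,0,0]},{"hand":-1,"translation":[0,0,-0.15],"angular":[0,0,0]},{"hand":-1,"translation":[0,0,-0.2],"angular":[0,0,0]},{"hand":-1,"translation":[0,0,-0.2],"angular":[0,0,0]}]'
python3 - <<'E'
from h import *
p,d,m=cam("wrist"); g=cv2.cvtColor(p,cv2.COLOR_RGB2GRAY)
bh=cv2.morphologyEx(g,cv2.MORPH_BLACKHAT,np.ones((9,9)))[50:130,262:342]
c,_=cv2.findContours((bh>35).astype(np.uint8),cv2.RETR_EXTERNAL,cv2.CHAIN_APPROX_NONE); c=max(c,key=cv2.contourArea)
e=cv2.fitEllipse(c); u,v=e[0][0]+262,e[0][1]+50; print("ring",u,v,e[1],onz(m,u,v,.03).round(4),ond(m,d,u,v-8))
for u,v in [(210,290),(240,285),(270,280),(360,262),(387,257)]: print(ond(m,d,u,v).round(4))
E
```

```text
clock: 4.75
tool_pos: [0.542, -0.1715, 0.0843]
tool_rot: [-3.141, 0.0, 2.933]
wrist_force: [-4.4, 1.7, 10.6]
finger_gap: 0.0001
gripper_force: 5.0
ring 301.9317741394043 89.42010879516602 (50.601619720458984, 53.59862518310547) [ 0.4555 -0.1615  0.03  ] [ 0.45172397 -0.16056886  0.03023727]
[ 0.5408 -0.2279  0.064 ]
[ 0.542  -0.2125  0.0626]
[ 0.5424 -0.1967  0.0624]
[ 0.5413 -0.1498  0.0631]
[ 0.5388 -0.1367  0.0676]
```

```bash
python3 -m crank '[{"hand":-1,"translation":[0,0,-0.05],"angular":[0,0,0]},{"hand":-1,"translation":[0,0,-0.05],"angular":[0,0,0]},{"hand":-1,"translation":[0,0,1],"angular":[0,0,0]},{"hand":-1,"translation":[0,0,4],"angular":[0,0,0]},{"hand":-1,"translation":[0,0,8],"angular":[0,0,0]},{"hand":-1,"translation":[0,0,12],"angular":[0,0,0]},{"hand":1,"translation":[0,2,16],"angular":[0,0,0]},{"hand":1,"translation":[-1,5,18],"angular":[0,0,0]},{"hand":1,"translation":[-2,8,20],"angular":[0,0,0]},{"hand":1,"translation":[-3,11,22],"angular":[0,0,0]},{"hand":1,"translation":[-4,14.5,22],"angular":[0,0,0]},{"hand":1,"translation":[-5,18,22],"angular":[0,0,0]}]' 
python3 -m crank '[{"hand":1,"translation":[-0.5,4,0],"angular":[0,0,0]},{"hand":1,"translation":[-1,8,0],"angular":[0,0,0]},{"hand":1,"translation":[-1.5,12,0],"angular":[0,0,0]},{"hand":1,"translation":[-2,16,0],"angular":[0,0,0]},{"hand":1,"translation":[-2,19,0],"angular":[0,0,0]},{"hand":1,"translation":[-2,19,0],"angular":[0,0,0]},{"hand":1,"translation":[-2,19,0],"angular":[0,0,0]}]'
python3 - <<'E'
from h import *
import pickle
p,d,m=cam("wrist"); pickle.dump((p,d,m),open("w3.pkl","wb")); save("w3",p)
p,d,m=cam("side"); c=cloud(d,m); M=(abs(c[...,0]-.5415)<.02)&(c[...,1]>-.25)&(c[...,1]<-.12)&(c[...,2]>.045)&(c[...,2]<.2); print("lever max z",np.nanmax(c[...,2][M]))
E
```

```text
clock: 5.8
tool_pos: [0.4919, 0.0095, 0.3051]
tool_rot: [-3.141, 0.003, 2.932]
wrist_force: [0.6, 0.7, 0.4]
finger_gap: 0.0722
gripper_force: 0.0
clock: 6.38
tool_pos: [0.4716, 0.1998, 0.3034]
tool_rot: [-3.141, 0.0, 2.936]
wrist_force: [-0.2, -0.4, 0.2]
finger_gap: 0.0854
gripper_force: 0.0Traceback (most recent call last):
  File "<stdin>", line 4, in <module>
    res = np.fmax.reduce(a, axis=axis, out=out, **kwargs)
ValueError: zero-size array to reduction operation fmax which has no identity
```

View pics/w3.png

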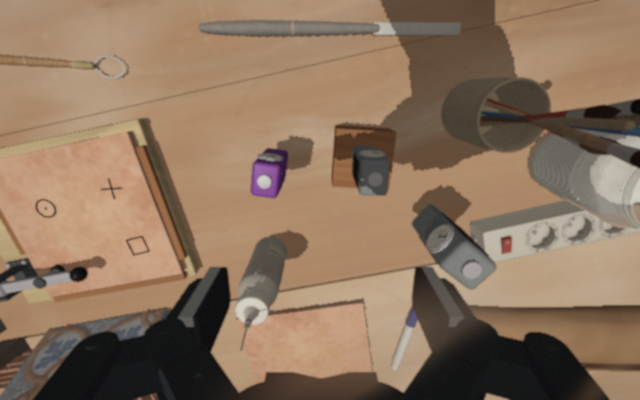

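The wrist view shows the lever down at (40,282), the target gauge at (371,172) in its block and the purple gauge at (269,173). The brush pot is at (495,113), with its brushes leaning away from the gauge.

```bash
python3 - <<'E'
from h import *
import pickle
p,d,m=pickle.load(open("w3.pkl","rb")); P=cloud(d,m); x,y,z=P[...,0],P[...,1],P[...,2]
def rect(M):
    r=cv2.minAreaRect((P[M][:,:2]*1000).astype(np.float32)); return M.sum(),np.round(r[0],1),np.round(r[1],1),round(r[2],1),np.median(P[M],0).round(4)
def box(M):
    k=M.astype(np.uint8); n,l,s,c=cv2.connectedComponentsWithStats(k); i=1+np.argmax(s[1:,4]); return l==i
w=(x>.43)&(x<.53)&(y>.2)&(y<.3)
for a,b in ((.120,.136),(.126,.136)):
    M=box(w&(z>a)&(z<b)); print("gauge top",rect(M))
print("holder",rect(box((x>.40)&(x<.54)&(y>.18)&(y<.32)&(z>.040)&(z<.050))))
for zz in (.09,.15,.25):
    M=(z>zz)&(z<.29)&(abs(x-.475)<.12)&(abs(y-.25)<.16)&~((abs(x-.475)<.025)&(abs(y-.25)<.025))
    q=P[M]; H=np.round(q[:,:2]/.02)*.02; print(zz,np.unique(H,axis=0).round(2).tolist())
E
```

```text
gauge top (np.int64(1115), array([473.7, 252. ]), array([28.3, 35.3]), 78.6, array([0.4718, 0.2513, 0.1306]))
gauge top (np.int64(1060), array([473.9, 252. ]), array([28.1, 35.3]), 78.0, array([0.4723, 0.2516, 0.1307]))
holder (np.int64(1999), array([474.6, 252.1]), array([70.2, 70.5]), 74.8, array([0.4591, 0.2386, 0.0458]))
0.09 [[0.42, 0.36], [0.42, 0.38], [0.42, 0.4], [0.44, 0.14], [0.44, 0.16], [0.44, 0.36], [0.44, 0.38], [0.44, 0.4], [0.46, 0.12], [0.46, 0.14], [0.46, 0.16], [0.46, 0.36], [0.46, 0.38], [0.46, 0.4], [0.48, 0.14], [0.48, 0.16], [0.48, 0.36], [0.48, 0.38], [0.48, 0.4], [0.54, 0.3], [0.54, 0.32], [0.54, 0.34], [0.56, 0.1], [0.56, 0.12], [0.56, 0.3], [0.56, 0.32], [0.56, 0.34], [0.58, 0.1], [0.58, 0.12], [0.58, 0.3], [0.58, 0.32], [0.58, 0.34], [0.58, 0.36], [0.6, 0.1], [0.6, 0.12], [0.6, 0.32], [0.6, 0.34]]
0.15 [[0.44, 0.38], [0.44, 0.4], [0.46, 0.38], [0.46, 0.4], [0.54, 0.32], [0.56, 0.3], [0.56, 0.32], [0.56, 0.34], [0.58, 0.1], [0.58, 0.3], [0.58, 0.32], [0.58, 0.34], [0.58, 0.36], [0.6, 0.1], [0.6, 0.32], [0.6, 0.34]]
0.25 [[0.46, 0.38]]
```

```bash
python3 -m crank '[{"hand":1,"translation":[0.1,3,-2],"angular":[0,0,0]},{"hand":1,"translation":[0.2,5.2,-4],"angular":[0,0,0]},{"hand":1,"translation":[0.2,5.2,-7],"angular":[0,0,0]},{"hand":1,"translation":[0.2,5.2,-10],"angular":[0,0,0]},{"hand":1,"translation":[0.2,5.2,-11],"angular":[0,0,0]},{"hand":1,"translation":[0.2,5.2,-11],"angular":[0,0,0]},{"hand":1,"translation":[0.2,5.2,-11],"angular":[0,0,0]}]'
```

```text
clock: 7.07
tool_pos: [0.4743, 0.2497, 0.1942]
tool_rot: [3.142, 0.0, 2.931]
wrist_force: [0.9, 0.3, 0.6]
finger_gap: 0.0856
gripper_force: 0.0
```

```bash
python3 -m crank '[{"hand":1,"translation":[0,0.2,-2.5],"angular":[0,0,0]},{"hand":1,"translation":[0,0.2,-5],"angular":[0,0,0]},{"hand":1,"translation":[0,0.2,-7.5],"angular":[0,0,0]},{"hand":1,"translation":[0,0.2,-9.2],"angular":[0,0,0]},{"hand":1,"translation":[0,0.2,-9.6],"angular":[0,0,0]},{"hand":1,"translation":[0,0.2,-9.6],"angular":[0,0,0]},{"hand":1,"translation":[0,0.2,-9.6],"angular":[0,0,0]}]' 40
python3 -m crank '[{"hand":-1,"translation":[0,0,0],"angular":[0,0,0]},{"hand":-1,"translation":[0,0,0],"angular":[0,0,0]},{"hand":-1,"translation":[0,0,0],"angular":[0,0,0]},{"hand":-1,"translation":[0,0,0],"angular":[0,0,0]},{"hand":-1,"translation":[0,0,0],"angular":[0,0,0]},{"hand":-1,"translation":[0,0,0],"angular":[0,0,0]},{"hand":-1,"translation":[0,0,0],"angular":[0,0,0]},{"hand":-1,"translation":[0,0,0],"angular":[0,0,0]},{"hand":-1,"translation":[0,0,0],"angular":[0,0,0]},{"hand":-1,"translation":[0,0,0],"angular":[0,0,0]}]' 40
```

```text
clock: 7.65
tool_pos: [0.4753, 0.2526, 0.0997]
tool_rot: [3.14, 0.002, 2.932]
wrist_force: [0.3, 0.5, 1.1]
finger_gap: 0.0852
gripper_force: 0.0
clock: 8.48
tool_pos: [0.4742, 0.2527, 0.0978]
tool_rot: [3.141, 0.001, 2.933]
wrist_force: [-0.7, -1.3, 4.9]
finger_gap: 0.0275
gripper_force: 43.6
```

```bash
python3 -m crank '[{"hand":-1,"translation":[0,0,1],"angular":[0,0,0]},{"hand":-1,"translation":[0,0,2],"angular":[0,0,0]},{"hand":-1,"translation":[0,0,3.5],"angular":[0,0,0]},{"hand":-1,"translation":[0,0,6],"angular":[0,0,0]},{"hand":-1,"translation":[0,0,9],"angular":[0,0,0]},{"hand":-1,"translation":[0,0,12],"angular":[0,0,0]},{"hand":-1,"translation":[0,0,15],"angular":[0,0,0]},{"hand":-1,"translation":[0,-3,17],"angular":[0,0,0]},{"hand":-1,"translation":[0,-6,18],"angular":[0,0,0]},{"hand":-1,"translation":[0,-9,18],"angular":[0,0,0]},{"hand":-1,"translation":[0,-10,18],"angular":[0,0,0]},{"hand":-1,"translation":[0,-10,18],"angular":[0,0,0]}]'
python3 - <<'E'
from h import *
import pickle
s=arm.sense(); print(s["tool_pos"],s["wrist_force"],s["finger_gap"])
p,d,m=cam("side"); pickle.dump((p,d,m),open("s4.pkl","wb"))
u,v=proj(m,s["tool_pos"]-[0,0,.05]).astype(int); print(u,v,proj(m,s["tool_pos"]-[0,0,.085]),proj(m,s["tool_pos"]-[0,0,.053]))
y0,x0=max(v-70,0),max(u-70,0); save("s4",cv2.resize(p[y0:y0+140,x0:x0+140],None,fx=4,fy=4,interpolation=cv2.INTER_CUBIC)); print(x0,y0)
E
```

```text
clock: 9.48
tool_pos: [0.4742, 0.1507, 0.2782]
tool_rot: [-3.142, 0.001, 2.93]
wrist_force: [-0.4, 0.0, -1.7]
finger_gap: 0.0276
gripper_force: 42.5
[0.47416083 0.15071157 0.27817999] [-0.426062    0.00778332 -1.71065258] 0.02756900614238503
328 219 [327.89929484 230.81806112] [328.32518917 220.54347379]
258 149
```

View pics/s4.png

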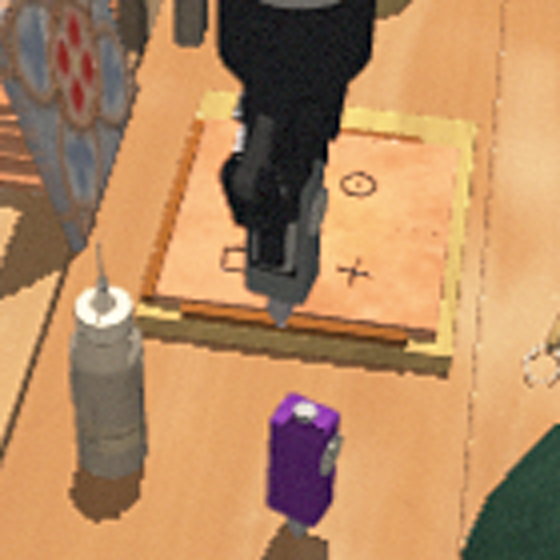

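The gauge is held upright, with its tip at side pixel (328,230), where the calibration predicts it. Now I carry it over the ring.

```bash
python3 -m crank '[{"hand":-1,"translation":[-0.2,-3,0],"angular":[0,0,0]},{"hand":-1,"translation":[-0.4,-6,0],"angular":[0,0,0]},{"hand":-1,"translation":[-0.6,-9,0],"angular":[0,0,0]},{"hand":-1,"translation":[-0.8,-12,0],"angular":[0,0,0]},{"hand":-1,"translation":[-1,-15,0],"angular":[0,0,0]},{"hand":-1,"translation":[-1.2,-18,0],"angular":[0,0,0]},{"hand":-1,"translation":[-1.4,-21,0],"angular":[0,0,0]},{"hand":-1,"translation":[-1.6,-24,-2],"angular":[0,0,0]},{"hand":-1,"translation":[-1.7,-27,-4],"angular":[0,0,0]},{"hand":-1,"translation":[-1.8,-29,-6],"angular":[0,0,0]},{"hand":-1,"translation":[-1.8,-30.5,-8],"angular":[0,0,0]},{"hand":-1,"translation":[-1.8,-31.2,-10],"angular":[0,0,0]}]'
python3 -m crank '[{"hand":-1,"translation":[0,0,-2],"angular":[0,0,0]},{"hand":-1,"translation":[0,0,-4],"angular":[0,0,0]},{"hand":-1,"translation":[0,0,-5],"angular":[0,0,0]},{"hand":-1,"translation":[0,0,-5],"angular":[0,0,0]},{"hand":-1,"translation":[0,0,-5],"angular":[0,0,0]},{"hand":-1,"translation":[0,0,-5],"angular":[0,0,0]}]'
python3 - <<'E'
from h import *
import pickle
s=arm.sense(); print(s["tool_pos"],s["wrist_force"])
o=np.zeros((600,800,3),np.uint8)
for i,n in enumerate(("wrist","side","scene")):
    p,d,m=cam(n); 
    print(n,"tip",proj(m,s["tool_pos"]-[0,0,.085]).round(1),"ring",proj(m,[.4556,-.1617,.03]).round(1))
    u,v=proj(m,[.4556,-.1617,.04]).astype(int); h=50 if n=="wrist" else 33; f=400//(2*h)
    if n=="wrist": u,v,h=200,50,0; c=cv2.resize(p[:200,220:420],(400,400))
    else:
        print(u-h,v-h); c=cv2.resize(p[v-h:v+h,u-h:u+h],(396,396) if i==1 else (396,200),interpolation=cv2.INTER_CUBIC)
        if i==2: c=cv2.resize(p[v-25:v+25,u-50:u+50],(400,200),interpolation=cv2.INTER_CUBIC); print(u-50,v-25)
    if i==0:o[:400,:400]=c
    elif i==1:o[:396,404:800]=c
    else:o[400:600,:400]=c
save("p5",o)
E
```

```text
clock: 10.53
tool_pos: [0.4562, -0.1602, 0.1763]
tool_rot: [3.141, -0.0, 2.932]
wrist_force: [-0.2, -0.1, -1.4]
finger_gap: 0.0275
gripper_force: 42.6
clock: 11.03
tool_pos: [0.4567, -0.1593, 0.1287]
tool_rot: [-3.141, 0.001, 2.933]
wrist_force: [0.1, 0.1, -2.1]
finger_gap: 0.0274
gripper_force: 42.6
[ 0.45669173 -0.1592992   0.12867764] [ 0.06610383  0.12317858 -2.10705567]
wrist tip [318.6 222.2] ring [315.2 214.2]
side tip [347.2 192.5] ring [347.4 195.4]
314 159
scene tip [317.7 224.6] ring [318.1 228.3]
285 192
268 200
```

View pics/p5.png

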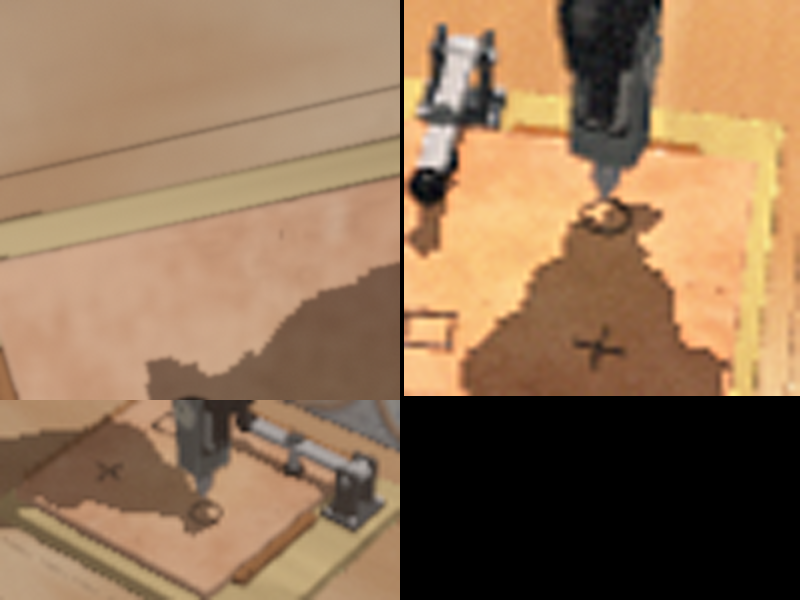

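The lever is down and the tip hangs just above the ring in both views: at (604,195) in the side panel, with the ring at (605,215). I correct x and y slightly and lower slowly.

```bash
python3 -m crank '[{"hand":-1,"translation":[-0.1,-0.25,-0.2],"angular":[0,0,0]},{"hand":-1,"translation":[-0.1,-0.25,-0.6],"angular":[0,0,0]},{"hand":-1,"translation":[-0.1,-0.25,-0.9],"angular":[0,0,0]},{"hand":-1,"translation":[-0.1,-0.25,-1.1],"angular":[0,0,0]},{"hand":-1,"translation":[-0.1,-0.25,-1.2],"angular":[0,0,0]},{"hand":-1,"translation":[-0.1,-0.25,-1.2],"angular":[0,0,0]},{"hand":-1,"translation":[-0.1,-0.25,-1.2],"angular":[0,0,0]},{"hand":-1,"translation":[-0.1,-0.25,-1.2],"angular":[0,0,0]}]'
python3 -c "
from h import *
for i in range(4): cam('side'); s=arm.sense(); print(s['tool_pos'],s['wrist_force'])"
```

```text
clock: 11.85
tool_pos: [0.455, -0.1619, 0.1154]
tool_rot: [3.142, 0.0, 2.933]
wrist_force: [0.5, 0.0, -2.6]
finger_gap: 0.0275
gripper_force: 42.6
[ 0.45503283 -0.16188255  0.11545663] [ 0.38372568  0.08023517 -2.35127408]
[ 0.45504718 -0.16194753  0.11550606] [-1.00658289  0.12502977 -1.84816521]
[ 0.45505226 -0.16192307  0.11548638] [ 0.07773148 -0.48467053 -2.16431269]
[ 0.45501895 -0.16187946  0.11544025] [ 0.75471547  0.12890246 -2.49542654]
```

```bash
python3 -m crank '[{"hand":-1,"translation":[0.05,0,-0.1],"angular":[0,0,0]},{"hand":-1,"translation":[0.05,0,-0.2],"angular":[0,0,0]},{"hand":-1,"translation":[0.05,0,-0.3],"angular":[0,0,0]},{"hand":-1,"translation":[0.05,0,-0.3],"angular":[0,0,0]},{"hand":-1,"translation":[0.05,0,-0.3],"angular":[0,0,0]},{"hand":-1,"translation":[0.05,0,-0.3],"angular":[0,0,0]}]'
python3 -c "
from h import *
for i in range(5): cam('side'); s=arm.sense(); print(s['tool_pos'],s['wrist_force'])"
```

```text
clock: 12.55
tool_pos: [0.4555, -0.1619, 0.1125]
tool_rot: [-3.142, 0.0, 2.933]
wrist_force: [0.2, -0.3, -0.2]
finger_gap: 0.0274
gripper_force: 42.9
[ 0.45555572 -0.16194558  0.11248824] [-0.73327818 -0.49753997  1.47268709]
[ 0.45553798 -0.16194369  0.11245562] [ 0.08957817 -0.84502757  0.1940161 ]
[ 0.45553334 -0.16192418  0.11243847] [-0.91870759 -0.29386064  0.95025143]
[ 0.45551905 -0.16193925  0.11244549] [-0.32504275 -0.62808143 -0.32657908]
[ 0.4555403  -0.16193165  0.11242848] [-0.18954323 -0.12734411  0.06997455]
```

```bash
python3 -m crank '[{"hand":-1,"translation":[0,0,-0.1],"angular":[0,0,0]},{"hand":-1,"translation":[0,0,-0.2],"angular":[0,0,0]},{"hand":-1,"translation":[0,0,-0.28],"angular":[0,0,0]},{"hand":-1,"translation":[0,0,-0.28],"angular":[0,0,0]},{"hand":-1,"translation":[0,0,-0.28],"angular":[0,0,0]},{"hand":-1,"translation":[0,0,-0.28],"angular":[0,0,0]},{"hand":-1,"translation":[0,0,-0.28],"angular":[0,0,0]}]'
python3 - <<'E'
from h import *
F=[];Z=[]
o=np.zeros((440,800,3),np.uint8)
for i in range(12):
    n=("side","scene")[i%2]; p,d,m=cam(n); s=arm.sense(); F.append(s["wrist_force"]);Z.append(s["tool_pos"])
    if i>9:
        u,v=proj(m,[.4556,-.1617,.04]).astype(int)
        o[:400,(i-10)*400:(i-9)*400]=cv2.resize(p[v-25:v+25,u-25:u+25],(400,400),interpolation=cv2.INTER_CUBIC)
print(np.mean(F,0),np.std(F,0),np.mean(Z,0),s["tool_rot"]); save("p6",o)
E
```

```text
clock: 13.38
tool_pos: [0.4555, -0.162, 0.1097]
tool_rot: [-3.142, 0.0, 2.933]
wrist_force: [0.7, -1.0, 2.4]
finger_gap: 0.0277
gripper_force: 43.1
[ 0.15185163 -0.834608    2.62879356] [0.51792992 0.56149397 0.51942216] [ 0.4555141  -0.16191644  0.10958979] [-3.14158389e+00  1.07159581e-04  2.93271437e+00]
```

View pics/p6.png

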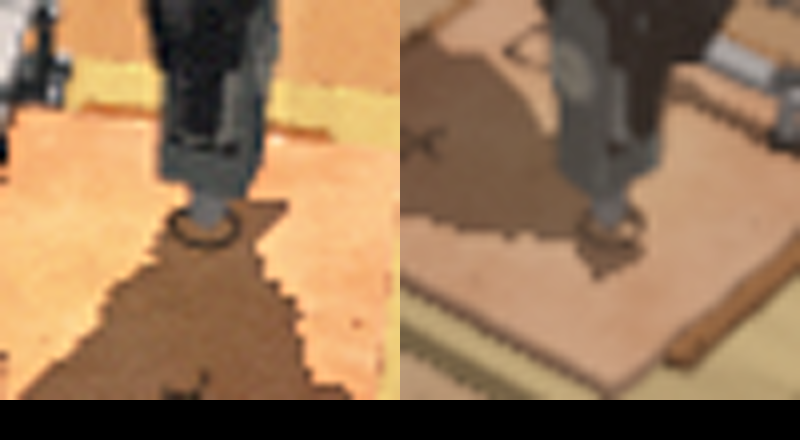

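Both views show the tip inside the ring, at (207,225) in the left panel and (607,228) in the right. The net press is 2.6 + 2.1 ≈ 4.7 N, which is about 5 mm of tip travel, and the gauge is upright. I'm handing it in.

```bash
python3 -c "
from station import ticket; print(ticket.hand_in())"
```

```text
the job is handed in; nothing more can be done
None
```

I swung the lever down to its stop, then set the gauge upright inside the ring, pressing at about 4.7 N with the tip about half in; I handed the job in still gripping it, at about 14 s of the 56 s allowed.

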